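Fit the tensioner roller and hold the arm back for the belt

ROBOT

A 6-joint arm with a two-finger parallel gripper is mounted at the origin on the work surface. World frame = base frame: x ahead of the robot, y to its left, z up, the work surface at z = 0. Lengths are in m, angles in rad, forces in N, time in s.
With the tool pointing down it reaches from about 0.375 to 0.9 m from the base axis. Payload 3.1 kg.
Tool frame: the origin (TCP) lies midway between the tips of the shut fingers; the grasp point (between the pads) lies 19 mm behind it; z points along the fingers, y is the direction in which the jaws open and shut (so a half turn about z gives the same grasp; the last joint's range is limited). The gripper opens to 87 mm and grips with 3 to 60 N. Pads are 19 mm wide; open, the fingers measure 117 mm over their backs; the gripper's body (75 mm by 190 mm) begins 51 mm behind the grasp point.
Start: joints at [-1.359, 0.527, 1.433, -0, 1.181, -0.178], TCP at [0.238, -0.578, 0.223] pointing down, gripper open.
Joint ranges: [-3.08, 3.08], [-0.75, 2.2], [0.22, 2.44], [-1.43, 4.57], [0, 2.65], [-2.85, 2.85]. Speed limits (rad/s): [2.79, 2.79, 3.14, 3.14, 3.14, 3.14].

INTERFACE

Orientations are given as a unit quaternion [x, y, z, w].
In Python, from rig import robot gives the robot as it stands.
- The arm moves only by the tool move_arm, never from a script. Its argument "rows" is one flat list of numbers, 7 for each row, row after row: the shift along the world's x, y, z in mm, then the turn, a rotation vector about the world's x, y, z in rad, then the closure, from 0 (fully open) to 1 (shut). A call has 1 to 12 rows; each row shifts and turns the commanded pose from where the row before left it; what a row does not reach is not made up. A row lasts 1/10 s, in which the tool goes at most 50 mm and 8.59 degrees, less where a joint would pass 70% of its speed; a pose out of reach is approached as far as the arm can. A call with a gripper value outside its range is refused whole. The fingers move at their own pace and stop on an object; "grip_force" is the grip in N (left out, the last holds). Time passes only in rows, so rows that do not move let the fingers close. It gives the time, the measured TCP pose, the force and the opening at its end, in the units of the state.
- robot.get_obs(): the state, without advancing time (a new reading comes with each control period).
- robot.camera(name): name is "scene" or "top" or "wrist"; returns a dict with "color" (480x640x3 uint8, red, green, blue), "z_map" (480x640 float32, m along the optical axis (not along the pixel's ray), 0 where there is no reading), "camera_matrix" (3x3 intrinsics, pixels), "distortion" ([k1, k2, p1, p2, k3] as OpenCV has them; the pictures are not rectified), "R" (3x3) and "t" (3): a world point X has camera coordinates R X + t; the wrist camera has in their place "tool_from_camera" (4x4, takes a point from camera to tool coordinates, whose origin is the TCP and whose axes are the flange's). Camera axes: x right, y down, z forward; pixel columns grow to the right and rows downward; lengths in m; the calibration is good to about 2 mm. A picture is of the moment at which its call begins: read the wrist's pose just before it.
- robot.hand_in(): hands the job in, once; it reports no verdict.
Trained networks look in the newest picture that a camera, given by its name, has taken for a name from the list of things; names that differ only in an ending like _2 or _b are one class to them, and where a whole thing is asked for, a point or a joint stands for the part that bears it (a point fixed in the world has none). Each returns a list of dicts, best first, with "conf" (0 to 1); they miss things now and then, are a little off and sometimes report something else, mostly with a low value. They report only what shows in the picture. A call takes as long as a camera call.
- robot.search_frame(camera, thing): "at" ([column, row] in pixels, amid what is visible of it).
- robot.spot_point(camera, thing): "at" ([column, row] in pixels: a listed point, or the origin of a listed thing).
The state is a dict: "time": time; "q": joint angles; "joint_velocities": joint speeds; "joint_torque": joint torques, N m; "position": TCP position; "tool_rot": TCP orientation; "ft_force": force on the tool from outside, world axes, zero at the start; "moment": the same for the moment, N m; "grip_width": finger opening in m.
Only numpy, scipy, OpenCV 4.12 (cv2) and the standard library are available. Lean on these libraries where they do the work, as an engineer would, in place of code of your own. Each camera call takes 0.05 s, during which the arm holds its last target.

TASK

Get this belt drive ready for its new belt and leave the other parts and tools on the bench where they are: thread the short spacer bush down the stud of the tensioner arm, then the roller on top of it, both fully home. Then push the sprung arm back by its upright black hand grip until the ratchet pawl has clicked in behind the tooth, and a little farther so that the tooth stands well clear of the pawl. Finish while still holding the arm back there by the grip, so that your push and not the pawl carries the spring.

Things in the scene. Friction and masses are not known exactly. Their poses are not given: they have to be found in the camera images.
- spacer_mid (a point): centre of the spacer bush: plain steel ring, 32 mm outside, 17 mm bore, 22 mm tall, 0.1 kg; lies flat (bore upright) on the bench to the robot's right. The point is on its axis, 11 mm above its underside
- roller_mid (a point): centre of the roller: larger steel ring with a dark bearing shield on each face, 56 mm outside, 17 mm bore, 28 mm tall, 0.26 kg; lies flat (bore upright) on the bench to the robot's right. Point on its axis, 14 mm above its underside
- stud_seat (a point): foot of the upright steel stud on the tensioner arm: point on the stud's axis at the face of the small round boss (25 mm across, 8 mm high above the arm) on which the spacer bush must sit; the roller then sits on the bush. Stud 14 mm thick, its last 8 mm tapering to 6 mm; arm bar 28 mm wide. z is up; it moves with the arm
- stud_tip (a point): top of the stud, on its axis, 62 mm above stud_seat; with bush and roller home 12 mm of it stand out
- tensioner_pivot (a point): axis of the tensioner arm's pivot, at the arm's upper face (8 mm below stud_seat). The stud axis lies 105 mm and the hand grip 170 mm from it, seen from above; the grip is 0.5 rad counter-clockwise of the stud
- lever_grip: upright round black rubber hand grip (it can revolve on its pin) near the end of the arm's second limb, 20 mm thick (23 mm collar at its foot), 60 mm tall, standing free on the arm; origin at its centre, half-way up. Push it or pinch it from above
- tensioner (a joint): angle of the tensioner arm, rad: 0 = at rest against its front stop, grows counter-clockwise seen from above as it is pushed back, 0.85 = back stop. The spring drives it towards 0: it takes about 5 N at the hand grip to start and 10 N at 0.75. The pawl drops in at about 0.61; let go after that, the arm comes back only to about 0.60, where the tooth hangs on the pawl
- pawl (a joint): angle of the small sprung ratchet pawl beside the arm's hub, rad: 0 = down against the hub, grows to about 0.15 as the tooth lifts it, and snaps back to 0 when the tooth has passed. It works by itself
- drive_plate: fixed grey back plate of the belt drive, 310 x 390 mm, face up on two timber bearers (upper face 32 mm above the bench); two toothed pulleys (62 and 98 mm wide, tops 120 mm high) on its far side, the tensioner on its near side. Origin on the bench under its middle, x towards the pulleys. At rest in its frame: pivot (5, -100), stud (41, -1), hand grip (-20, 68) mm; pushed back, the grip goes to -x
- torpedo: bystander: dark steel extruder torpedo standing upright, 62 mm across, 180 mm tall, left of the drive; origin under its foot
- die_plate: bystander: dark round die plate with rings of holes, 160 mm across, 44 mm tall, lying left of the drive; origin under its middle
- wrench: bystander: steel wrench 220 mm long lying far right; origin under its middle

How it is judged:
On the way, in this order (a step that is already met when the one before it is completed fails the run):
1. the spacer bush is threaded on the stud, home on the boss (horizontal distance between spacer_mid and stud_seat below 0.004 m and z of spacer_mid in the frame of stud_seat between 0.007 and 0.014 m), for 0.2 s.
2. the roller is threaded on the stud, home on the spacer bush (horizontal distance between roller_mid and stud_seat below 0.004 m and z of roller_mid in the frame of stud_seat between 0.031 and 0.039 m), for 0.2 s.
3. the arm is pushed back past the click, the pawl down behind its tooth (value of joint tensioner above 0.61 rad and value of joint pawl below 0.05 rad), for 0.1 s.
At the end, for the whole second after the job is handed in: fingers hold the arm back by its hand grip (3 N or more), still, at 0.63 rad or more: pawl down (under 0.05 rad), tooth clear of it, so only the robot carries the spring; bush home on the stud's boss, roller home on the bush (3 mm in height, axes within 4 mm); other things moved under 30 mm (all of step 1 and all of step 2 and value of joint tensioner above 0.63 rad and value of joint pawl below 0.05 rad and velocity of joint tensioner between -0.1 and 0.1 rad/s and contact force between the fingers and lever_grip above 3 N); the arm keeps its last pose, push and grip.
It fails at once if another part or tool on the bench was shifted by more than 30 mm (distance of any of torpedo, die_plate, wrench from where it was at the start of the episode above 0.03 m).
It also fails if it takes over 67 s, if anything falls off the work surface, if the arm or the gripper's body presses on something with over 40 N, if the wrist force passes 120 N, or if a joint passes its speed limit or range.

## Working session

There is one attempt and no reset: what is moved stays moved. The work goes in short steps, Python scripts to look and compute and a tool call to move; the robot and the scene stay as the last step left them, time stands still between calls to the robot, and variables do not carry over. Pictures are saved under pics/ and viewed, and the job is handed in when it is done.

Besides the shell and the picture viewer there is one more tool, called as a command line: name --argument value ..., lists and objects as JSON in quotes. move_arm: Moves the arm, as the interface text tells. Its arguments: {"type":"object","properties":{"rows":{"type":"array","items":{"type":"number"}},"grip_force":{"type":"number"}},"required":["rows"]}

```bash
ls; mkdir -p pics
cat > h.py <<'E'
from rig import robot
import numpy as np, cv2
from scipy.spatial.transform import Rotation as Ro
def cam(n):
    o=robot.get_obs() if n=="wrist" else None
    c=robot.camera(n)
    if n=="wrist":
        T=np.eye(4);T[:3,:3]=Ro.from_quat(o["tool_rot"]).as_matrix();T[:3,3]=o["position"]
        W=T@np.array(c["tool_from_camera"]); R=W[:3,:3].T; t=-R@W[:3,3]
    else: R=np.array(c["R"]);t=np.array(c["t"])
    c["R"],c["t"]=R,t
    return c
def ray(c,px):
    p=cv2.undistortPoints(np.array([[px]],float),np.array(c["camera_matrix"]),np.array(c["distortion"],float))[0,0]
    d=c["R"].T@np.array([p[0],p[1],1.]); o=-c["R"].T@c["t"]
    return o,d
def onz(c,px,z):
    o,d=ray(c,px); return o+d*(z-o[2])/d[2]
def proj(c,X):
    return cv2.projectPoints(np.array(X,float).reshape(-1,1,3),cv2.Rodrigues(c["R"])[0],c["t"],np.array(c["camera_matrix"]),np.array(c["distortion"],float))[0].reshape(-1,2)
def cloud(c):
    z=c["z_map"]; v,u=np.nonzero(z>0)
    p=cv2.undistortPoints(np.stack([u,v],1).astype(float).reshape(-1,1,2),np.array(c["camera_matrix"]),np.array(c["distortion"],float)).reshape(-1,2)
    P=np.c_[p,np.ones(len(p))]*z[v,u][:,None]
    X=(P-c["t"])@c["R"]
    out=np.full(z.shape+(3,),np.nan); out[v,u]=X; return out
def save(c,name): cv2.imwrite("pics/"+name,c["color"][:,:,::-1])
E
python3 - <<'E'
from h import *
o=robot.get_obs(); print(o)
Z=dict(spacer_mid=.011,roller_mid=.014,stud_seat=None,stud_tip=None,tensioner_pivot=None,lever_grip=None,drive_plate=0,torpedo=0,die_plate=0,wrench=0)
for n in ["top","scene","wrist"]:
    c=cam(n); save(c,n+"0.png"); cl=cloud(c); print(n, -c["R"].T@c["t"], c["R"][2])
    for k,z in Z.items():
        for d in robot.spot_point(n,k)[:2]:
            px=d["at"]; i,j=int(px[1]),int(px[0]); 
            P=cl[i,j] if 0<=i<480 and 0<=j<640 else None
            print(k,round(d["conf"],2),np.round(px,1),"depth",np.round(P,3) if P is not None else None, "z",np.round(onz(c,px,z),3) if z is not None else "")
E
```

```text
pics
{'time': 0.0, 'q': array([-1.35853867e+00,  5.28435538e-01,  1.43388369e+00,  2.07633728e-05,
        1.18141605e+00, -1.78458646e-01]), 'joint_velocities': array([ 0.00152038,  0.00101923, -0.00032508,  0.00102122, -0.00166196,
       -0.00064271]), 'joint_torque': array([-1.33608879e-03, -4.40036559e+01, -1.76592118e+01,  6.32473198e-02,
        5.81236265e-02, -1.57871523e-04]), 'position': array([ 0.23793282, -0.57715244,  0.22159638]), 'tool_rot': array([ 9.80978413e-01,  1.94113898e-01, -8.50478162e-06, -1.07131908e-03]), 'ft_force': array([0.39112664, 0.6423885 , 0.09477416]), 'moment': array([ 0.01062674, -0.01608815,  0.0330286 ]), 'grip_width': 0.08721201733125584}
top [0.23881034 0.07619576 1.64442922] [ 0.18428543 -0.01071012 -0.98281441]
spacer_mid 0.48 [464.7 288.2] depth [ 0.406 -0.325  0.001] z [ 0.404 -0.325  0.011]
spacer_mid 0.39 [339.9 191.2] depth [0.663 0.027 0.088] z [0.683 0.022 0.011]
roller_mid 0.88 [463.9 231.2] depth [ 0.567 -0.327  0.008] z [ 0.566 -0.329  0.014]
stud_seat 0.87 [339.9 192. ] depth [0.662 0.027 0.081] z 
stud_seat 0.15 [378.  200.7] d
[... 793 characters left out ...]
mid 0.17 [172.3 207.7] depth [ 0.416 -0.331  0.023] z [ 0.412 -0.334  0.014]
stud_seat 0.78 [286.7 306.3] depth [0.672 0.029 0.075] z 
stud_tip 0.79 [284.2 293.5] depth [0.63  0.015 0.05 ] z 
tensioner_pivot 0.73 [317.5 276.2] depth [0.607 0.086 0.108] z 
tensioner_pivot 0.68 [245.2 291. ] depth [ 0.657 -0.062  0.09 ] z 
lever_grip 0.59 [320.8 279.3] depth [0.606 0.093 0.093] z 
drive_plate 0.86 [287.  300.8] depth [0.638 0.022 0.033] z [ 0.625  0.017 -0.   ]
torpedo 0.68 [470.7 240.1] depth [0.412 0.437 0.035] z [0.387 0.449 0.   ]
wrench 0.78 [112.9 309.3] depth [ 0.715 -0.379  0.012] z [ 0.711 -0.383  0.   ]
wrist [ 0.31705917 -0.54560585  0.38390145] [-0.27975958 -0.1143411  -0.95323696]
```

View pics/top0.png

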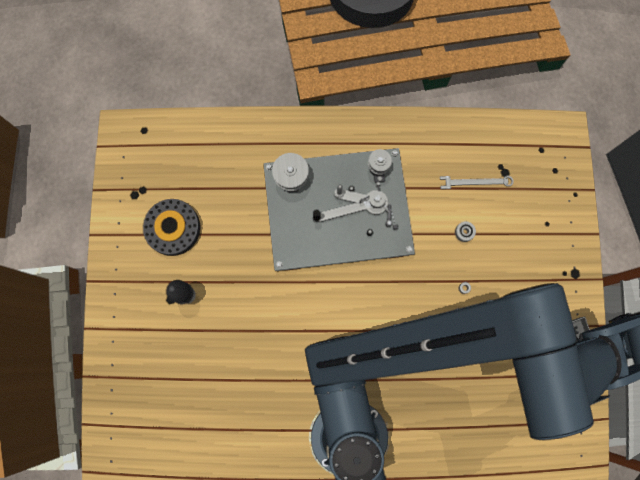

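View pics/scene0.png

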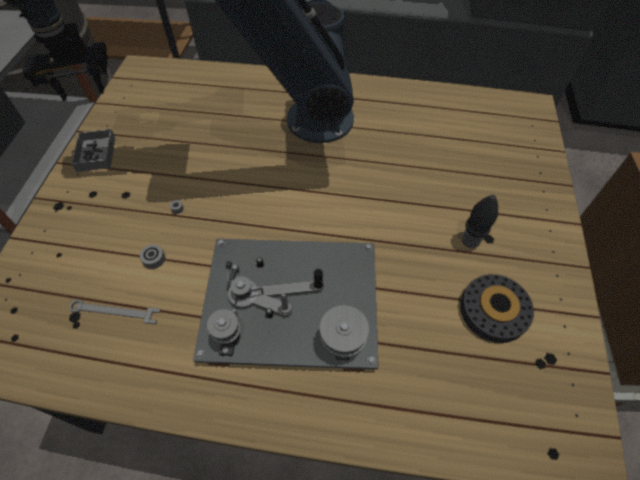

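View pics/wrist0.png

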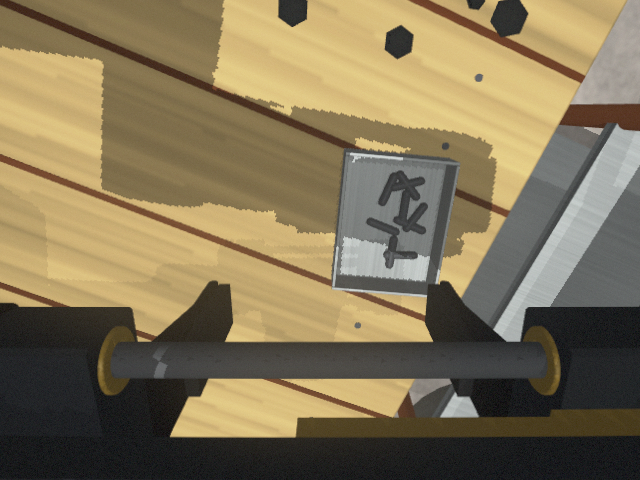

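move_arm --rows '[21,31,-8,0,0,0.147,0,21,31,-8,0,0,0.147,0,21,31,-8,0,0,0.147,0,21,31,-8,0,0,0.147,0,21,31,-8,0,0,0.147,0,21,31,-8,0,0,0.147,0,21,31,-8,0,0,0.147,0,21,31,-8,0,0,0.147,0,0,0,0,0,0,0,0,0,0,0,0,0,0,0]' --grip_force 25

```text
time: 2.65
position: [0.4066, -0.3294, 0.1586]
tool_rot: [0.708, 0.706, -0.0, 0.0]
ft_force: [0.9, 0.5, 0.7]
grip_width: 0.0872
```

```bash
cat > look.py <<'E'
from h import *
import sys
nm=sys.argv[1]; 
o=robot.get_obs(); print(o["time"],o["position"],o["q"],o["ft_force"],o["grip_width"])
R=Ro.from_quat(o["tool_rot"]).as_matrix(); print("ydir",R[:,1],"z",R[:,2])
c=cam("wrist"); save(c,nm+".png"); np.savez("/tmp/"+nm+".npz",**{k:c[k] for k in c if k in("color","z_map","camera_matrix","distortion","R","t")})
for a in sys.argv[2:]:
    k,z=a.split(":"); z=float(z)
    for d in robot.spot_point("wrist",k)[:2]: print(k,round(d["conf"],2),np.round(d["at"],1),np.round(onz(c,d["at"],z),4))
E
python3 look.py w1 spacer_mid:.011 roller_mid:.014
```

```text
2.65 [ 0.40660364 -0.32942264  0.15860299] [-8.94445197e-01  4.82483674e-01  1.75130898e+00 -4.48399821e-04
  9.07455966e-01 -8.91305174e-01] [0.90583062 0.46694264 0.68242711] 0.08716802201533243
ydir [ 9.99995897e-01 -2.86399094e-03 -5.87517407e-05] z [-6.01538903e-05 -4.89495246e-04 -9.99999878e-01]
spacer_mid 0.67 [326.  212.6] [ 0.4062 -0.3249  0.011 ]
roller_mid 0.92 [526.2 222.2] [ 0.5645 -0.3324  0.014 ]
```

View pics/w1.png

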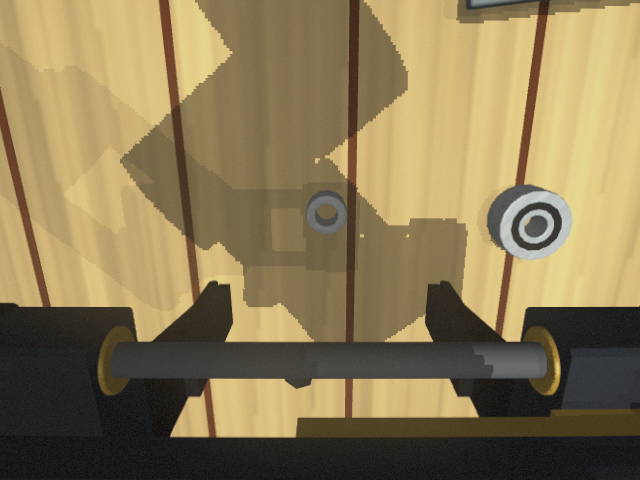

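Run:
```python
from h import *
c=dict(np.load("/tmp/w1.npz"))
cl=cloud(c)
for cx,cy,z0,r in [(326,212,.014,25),(530,222,.02,50)]:
    b=cl[cy-50:cy+50,cx-55:cx+55]; m=(b[...,2]>z0)
    p=b[m]; print(len(p), np.round([p.min(0),p.max(0)],4), np.round((p.min(0)+p.max(0))/2,4), np.median(p[:,2]))
im=cv2.resize(c["color"][150:280,270:590,::-1],None,fx=2.5,fy=2.5,interpolation=cv2.INTER_CUBIC); cv2.imwrite("pics/w1z.png",im)
for X,r,z in [((.4062,-.3249),.016,.022),((.5645,-.3324),.028,.028)]:
    a=np.linspace(0,6.28,9)[:-1]; print(np.round(proj(c,np.c_[X[0]+r*np.cos(a),X[1]+r*np.sin(a),a*0+z]),0).tolist())
```

```text
1004 [[ 0.3908 -0.3388  0.0141]
 [ 0.4218 -0.308   0.0235]] [ 0.4063 -0.3234  0.0188] 0.02073882814588095
3918 [[ 0.5375 -0.3592  0.02  ]
 [ 0.5938 -0.3035  0.0294]] [ 0.5657 -0.3314  0.0247] 0.02696477324050791
[[347.0, 216.0], [341.0, 202.0], [326.0, 196.0], [311.0, 202.0], [305.0, 216.0], [311.0, 230.0], [326.0, 236.0], [341.0, 230.0]]
[[571.0, 227.0], [565.0, 202.0], [541.0, 191.0], [512.0, 202.0], [498.0, 227.0], [505.0, 252.0], [529.0, 262.0], [556.0, 252.0]]
```

View pics/w1z.png

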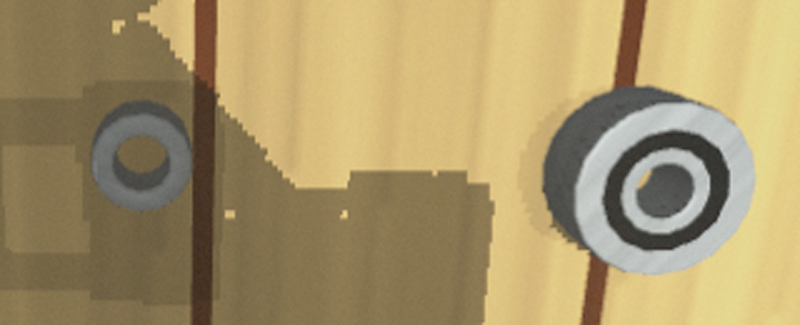

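move_arm --rows '[-0.6,5.4,-30,0,0,0.003,0.3,0,0,-30,0,0,0,0.3,0,0,-30,0,0,0,0.3,0,0,-30,0,0,0,0.3,0,0,-18,0,0,0,0.3,0,0,-10,0,0,0,0.3,0,0,-4,0,0,0,0.3,0,0,0,0,0,0,1,0,0,0,0,0,0,1,0,0,0,0,0,0,1,0,0,0,0,0,0,1,0,0,0,0,0,0,1]' --grip_force 25

```text
time: 4.0
position: [0.4058, -0.3247, 0.0072]
tool_rot: [0.707, 0.707, -0.0, 0.001]
ft_force: [-0.1, 0.5, 3.0]
grip_width: 0.0313
```

move_arm --rows '[0,0,20,0,0,0,1,0,0,45,0,0,0,1,0,0,45,0,0,0,1,28,32,45,0,0,0,1,28,32,38,0,0,0,1,28,32,0,0,0,0,1,28,32,0,0,0,0,1,28,32,0,0,0,0,1,28,32,0,0,0,0,1,28,32,0,0,0,0,1,28,32,0,0,0,0,1,28,32,0,0,0,0,1]'

```text
time: 5.2
position: [0.6491, -0.0447, 0.186]
tool_rot: [0.707, 0.707, -0.0, -0.0]
ft_force: [1.0, -0.8, -0.9]
grip_width: 0.0316
```

move_arm --rows '[0,0,0,0,0,0,1,0,0,0,0,0,0,1,0,0,0,0,0,0,1]'

```text
time: 5.5
position: [0.6475, -0.047, 0.1858]
tool_rot: [0.708, 0.707, -0.001, -0.001]
ft_force: [-0.1, -0.8, -0.1]
grip_width: 0.0315
```

```bash
python3 look.py w2 spacer_mid:.2 stud_tip:.13 stud_seat:.068 tensioner_pivot:.06 lever_grip:.09 drive_plate:0
```

```text
5.5 [ 0.64751828 -0.04700906  0.18578564] [-2.44038832e-01  6.01066857e-01  1.40263267e+00 -5.77949101e-04
  1.13965110e+00 -2.42479801e-01] [-0.09580844 -0.84053181 -0.08329152] 0.0315301112491686
ydir [ 0.99999745 -0.00131712 -0.00183257] z [-1.83268648e-03 -8.47502157e-05 -9.99998317e-01]
spacer_mid 0.72 [327.1 312. ] [ 0.6485 -0.0426  0.2   ]
stud_seat 0.57 [355.8 122.1] [0.6672 0.0275 0.068 ]
tensioner_pivot 0.16 [245.5  21.3] [0.5958 0.09   0.06  ]
lever_grip 0.89 [243.3  20. ] [0.6002 0.0852 0.09  ]
drive_plate 0.75 [302.  124.8] [0.6268 0.0231 0.    ]
```

View pics/w2.png

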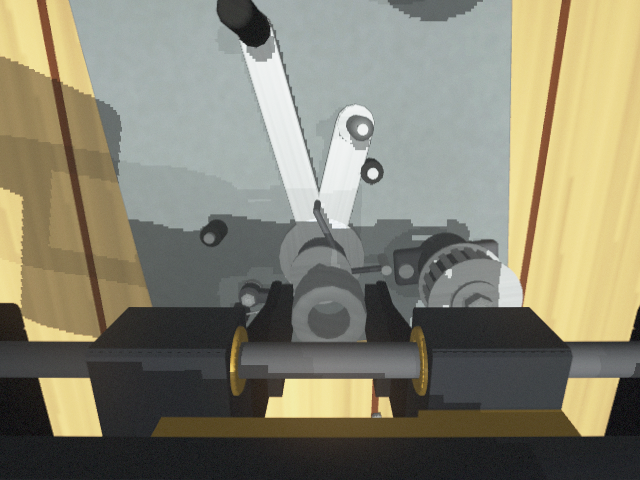

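Run:
```python
from h import *
c=dict(np.load("/tmp/w2.npz"))
cl=cloud(c)
def reg(n,u0,u1,v0,v1,zl,zh):
    p=cl[v0:v1,u0:u1].reshape(-1,3); p=p[(p[:,2]>zl)&(p[:,2]<zh)]; 
    if len(p)==0: print(n,0);return
    print(n,len(p),"min",np.round(p.min(0),4),"max",np.round(p.max(0),4),"mid",np.round((p.min(0)+p.max(0))/2,4),"med",np.round(np.median(p,0),4))
b=cl[100:150,335:380,2]; print(np.histogram(b[~np.isnan(b)],bins=np.arange(.03,.15,.005)))
reg("tip",340,380,105,150,.112,.15)
reg("boss",335,380,100,150,.058,.076)
reg("grip",215,280,0,60,.08,.15)
g=cl[0:60,215:280,2]; print(np.nanmax(g))
s=cl[250:345,285:370]; z=s[...,2]; print(np.histogram(z[~np.isnan(z)],bins=np.arange(.15,.25,.005)))
reg("sp",290,366,250,343,.19,.24)
print("TCP proj",proj(c,[[.6475,-.047,.1858],[.6475,-.047,.2015]]))
im=cv2.resize(c["color"][90:160,320:400,::-1],None,fx=6,fy=6,interpolation=cv2.INTER_CUBIC); cv2.imwrite("pics/w2a.png",im)
im=cv2.resize(c["color"][240:350,260:390,::-1],None,fx=5,fy=5,interpolation=cv2.INTER_CUBIC); cv2.imwrite("pics/w2b.png",im)
```

```text
(array([631,   1,   2, 459,  41, 499,   6,   6,   9,   8,   9,   7,  10,
        10,   9,  12, 221, 248,   9,   0,   0,   0,   0]), array([0.03 , 0.035, 0.04 , 0.045, 0.05 , 0.055, 0.06 , 0.065, 0.07 ,
       0.075, 0.08 , 0.085, 0.09 , 0.095, 0.1  , 0.105, 0.11 , 0.115,
       0.12 , 0.125, 0.13 , 0.135, 0.14 , 0.145]))
tip 415 min [0.6612 0.0192 0.112 ] max [0.6742 0.0324 0.1208] mid [0.6677 0.0258 0.1164] med [0.6673 0.0261 0.1159]
boss 64 min [0.657  0.0158 0.058 ] max [0.679  0.0378 0.0755] mid [0.668  0.0268 0.0667] med [0.6618 0.0279 0.0586]
grip 1267 min [0.5893 0.0777 0.08  ] max [0.6087 0.094  0.1114] mid [0.599  0.0858 0.0957] med [0.6013 0.0843 0.1082]
0.11140947482225204
(array([   0,    0,    0,    0,    0,   85,  465,  609,  684, 2669,  481,
        144,   56,    0,    0,    0,    0,    0,    0]), array([0.15 , 0.155, 0.16 , 0.165, 0.17 , 0.175, 0.18 , 0.185, 0.19 ,
       0.195, 0.2  , 0.205, 0.21 , 0.215, 0.22 , 0.225, 0.23 , 0.235,
       0.24 , 0.245]))
sp 3560 min [ 0.6327 -0.057   0.19  ] max [ 0.665  -0.0302  0.2028] mid [ 0.6489 -0.0436  0.1964] med [ 0.6485 -0.0422  0.199 ]
TCP proj [[324.93322143 305.48229167]
 [324.53946412 323.54089883]]
```

View pics/w2a.png

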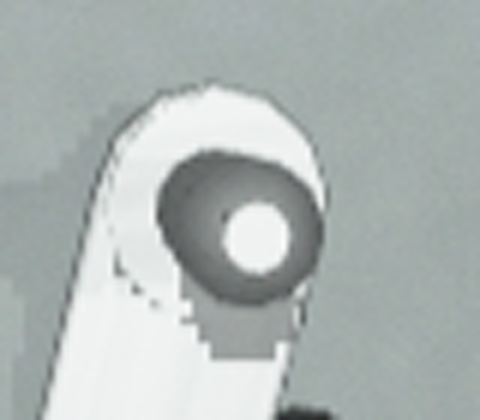

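View pics/w2b.png

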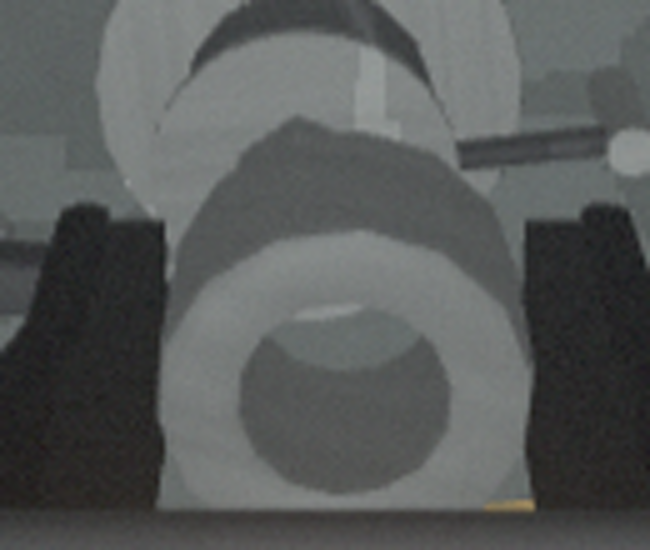

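Run:
```python
from h import *
c=dict(np.load("/tmp/w2.npz"))
for z in (.117,.119,.121): print(onz(c,(362.8,129.7),z))
for z in (.199,.201,.203): print(onz(c,(329.1,320),z))
a=np.linspace(0,6.28,9)[:-1]
X=onz(c,(329.1,320),.201); print(np.round((proj(c,np.c_[X[0]+.016*np.cos(a),X[1]+.016*np.sin(a),a*0+.201])-[260,240])*5).tolist())
for n in("top","scene"):
    c=cam(n); save(c,n+"2.png")
    for k in("stud_tip","lever_grip","tensioner_pivot"):
        for d in robot.spot_point(n,k)[:2]: print(n,k,d["conf"],d["at"],onz(c,d["at"],dict(stud_tip=.119,lever_grip=.08,tensioner_pivot=.049)[k]))
```

```text
[0.66808563 0.02514398 0.117     ]
[0.66792447 0.02524737 0.119     ]
[0.66776331 0.02535075 0.121     ]
[ 0.64935749 -0.04679285  0.199     ]
[ 0.64936    -0.04566081  0.201     ]
[ 0.64936251 -0.04452876  0.203     ]
[[542.0, 400.0], [487.0, 274.0], [345.0, 220.0], [204.0, 274.0], [149.0, 400.0], [210.0, 521.0], [345.0, 569.0], [481.0, 521.0]]
top lever_grip 0.49 [315.8, 215.7] [0.59589001 0.08966308 0.08      ]
scene stud_tip 0.75 [281.8, 294.3] [0.66671007 0.02226813 0.119     ]
scene lever_grip 0.52 [317.6, 276.5] [0.59339272 0.0852349  0.08      ]
scene tensioner_pivot 0.98 [243.7, 290.3] [ 0.63686898 -0.07657933  0.049     ]
```

move_arm --rows '[5,18,0,0,0,0,1,5,18,0,0,0,0,1,5,18,0,0,0,0,1,3.6,17,0,0,0,0,1,0,0,-15,0,0,0,1,0,0,-15,0,0,0,1,0,0,-15,0,0,0,1,0,0,-5,0,0,0,1,0,0,0,0,0,0,1,0,0,0,0,0,0,1]'

```text
time: 7.25
position: [0.6674, 0.0238, 0.1361]
tool_rot: [0.708, 0.706, -0.0, 0.0]
ft_force: [-0.1, -0.8, -0.3]
grip_width: 0.0317
```

```bash
python3 look.py w3
python3 - <<'E'
from h import *
c=cam("scene"); im=cv2.resize(c["color"][210:340,210:370,::-1],None,fx=5,fy=4.6,interpolation=cv2.INTER_CUBIC); cv2.imwrite("pics/s3.png",im)
E
```

```text
7.25 [0.66744401 0.02377861 0.13606109] [-1.31354051e-01  6.82133663e-01  1.39274157e+00 -2.48853715e-05
  1.06670099e+00 -1.29376868e-01] [-0.08585273 -0.83740664 -0.29501407] 0.03168590673714876
ydir [ 9.99998069e-01 -1.96516130e-03  1.34868756e-05] z [ 1.34402193e-05 -2.37549176e-05 -1.00000000e+00]
```

View pics/w3.png

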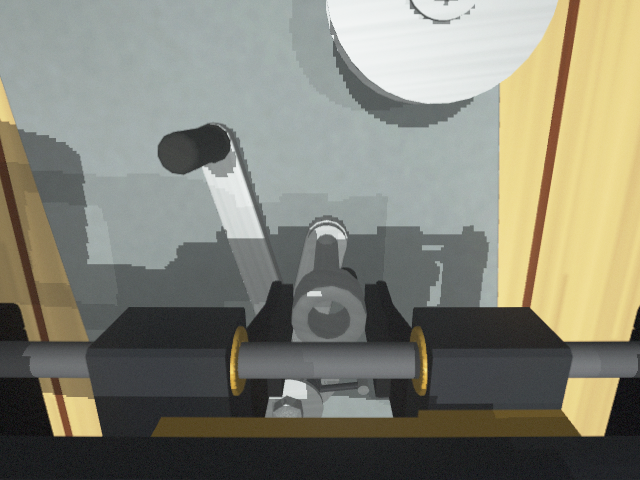

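View pics/s3.png

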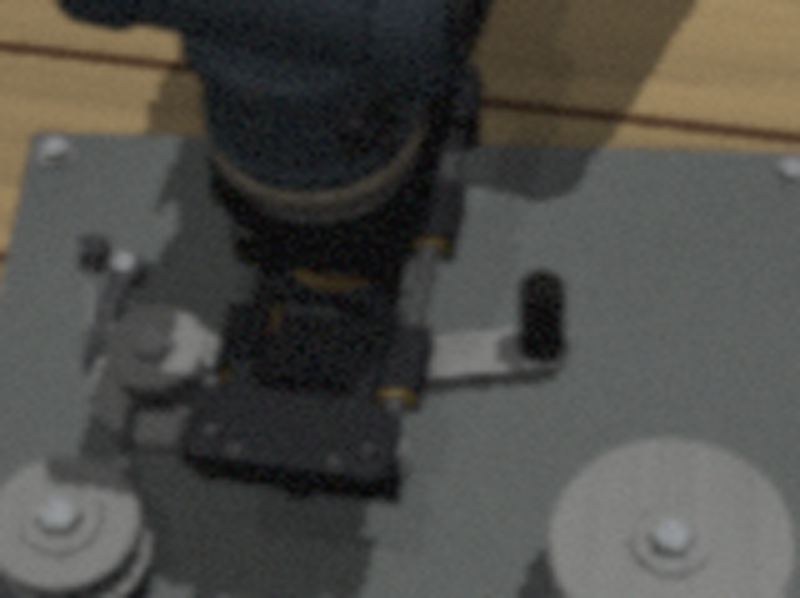

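move_arm --rows '[-1,0,-6,0,0,0,1,0,0,-6,0,0,0,1,0,0,-6,0,0,0,1,0,0,-6,0,0,0,1,0,0,-6,0,0,0,1,0,0,0,0,0,0,1]'

```text
time: 7.95
position: [0.6654, 0.0246, 0.1048]
tool_rot: [0.707, 0.707, -0.001, -0.001]
ft_force: [0.2, 0.8, -0.7]
grip_width: 0.0315
```

move_arm --rows '[0,0,-7,0,0,0,1,0,0,-7,0,0,0,1,0,0,-7,0,0,0,1,0,0,-7,0,0,0,1,0,0,-6,0,0,0,1,0,0,-4,0,0,0,1,0,0,0,0,0,0,1,0,0,0,0,0,0,1]'

```text
time: 8.75
position: [0.6663, 0.0244, 0.0682]
tool_rot: [0.707, 0.707, 0.0, 0.0]
ft_force: [-0.5, -0.5, -0.5]
grip_width: 0.0314
```

move_arm --rows '[0,0,-2,0,0,0,1,0,0,-2,0,0,0,1,0,0,0,0,0,0,1,0,0,0,0,0,0,1]'

```text
time: 9.15
position: [0.6667, 0.0244, 0.0652]
tool_rot: [0.707, 0.707, 0.0, 0.001]
ft_force: [-0.5, 0.3, 4.4]
grip_width: 0.032
```

move_arm --rows '[0,0,0,0,0,0,0.4,0,0,0,0,0,0,0.4,0,0,0,0,0,0,0.4,0,0,15,0,0,0,0.4,0,0,30,0,0,0,0.4,0,0,45,0,0,0,0.4,0,-20,40,0,0,0,0.2,0,-20,0,0,0,0,0,0,-10,0,0,0,0,0,0,0,0,0,0,0,0]'

```text
time: 10.15
position: [0.6653, -0.027, 0.1933]
tool_rot: [0.708, 0.706, -0.001, -0.001]
ft_force: [-0.7, 1.3, -0.4]
grip_width: 0.0765
```

```bash
python3 look.py w4 spacer_mid:.068 stud_tip:.119
python3 - <<'E'
from h import *
c=dict(np.load("/tmp/w4.npz")); 
u,v=np.round(proj(c,[[.667,.025,.08]])[0]).astype(int); print(u,v)
im=cv2.resize(c["color"][max(v-45,0):v+45,u-60:u+60,::-1],None,fx=6,fy=6,interpolation=cv2.INTER_CUBIC); cv2.imwrite("pics/w4z.png",im)
cl=cloud(c)[max(v-45,0):v+45,u-60:u+60]; z=cl[...,2]; print(np.histogram(z[~np.isnan(z)],bins=np.arange(.03,.15,.005)))
p=cl[(z>.072)&(z<.084)]; print((p.min(0)+p.max(0))/2,p.max(0)-p.min(0),np.median(p,0))
p=cl[(z>.113)]; print((p.min(0)+p.max(0))/2,p.max(0)-p.min(0),np.median(p,0))
E
```

```text
10.15 [ 0.6652682  -0.02696932  0.1932674 ] [-2.07956419e-01  6.15100114e-01  1.34961668e+00 -1.29164348e-04
  1.17918066e+00 -2.04590638e-01] [-0.71628762  1.2835827  -0.39010704] 0.07652786835383893
ydir [ 0.9999919  -0.00331593 -0.00228097] z [-2.27978773e-03  3.59036458e-04 -9.99997337e-01]
spacer_mid 0.63 [328.9 158.4] [0.667  0.0228 0.068 ]
stud_tip 0.64 [328.7 165. ] [0.667 0.025 0.119]
stud_tip 0.57 [286.4 148.7] [0.6427 0.0345 0.119 ]
329 157
(array([6144,   40,  100, 1769,  365,  112,   28,   23,   23, 1058,   89,
         13,   14,   15,   16,   18,  196,  203,   13,    0,    0,    0,
          0]), array([0.03 , 0.035, 0.04 , 0.045, 0.05 , 0.055, 0.06 , 0.065, 0.07 ,
       0.075, 0.08 , 0.085, 0.09 , 0.095, 0.1  , 0.105, 0.11 , 0.115,
       0.12 , 0.125, 0.13 , 0.135, 0.14 , 0.145]))
[0.66816248 0.0252204  0.07802285] [0.03076079 0.03104605 0.01091399] [0.66850473 0.02776978 0.0787806 ]
[0.66745834 0.02600322 0.11683219] [0.01247416 0.01186859 0.00766221] [0.667743   0.02658923 0.11648298]
```

View pics/w4z.png

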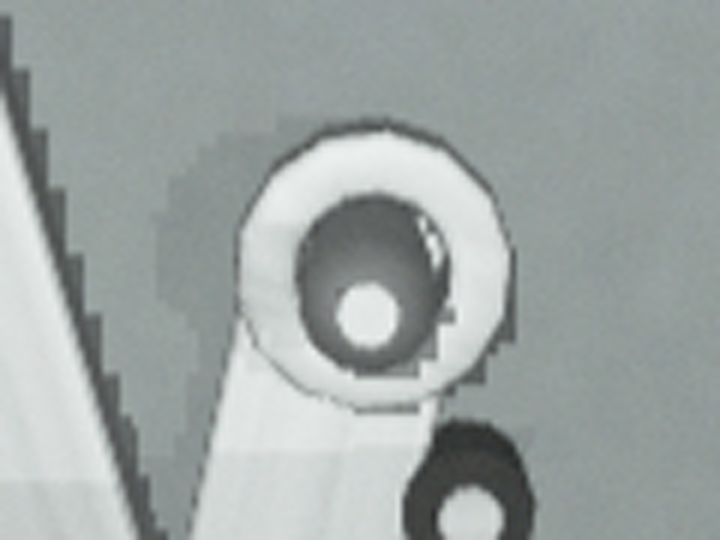

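move_arm --rows '[-11,-34,0,0,0,0,0,-11,-34,0,0,0,0,0,-11,-34,0,0,0,0,0,-11,-34,0,0,0,0,0,-11,-34,0,0,0,0,0,-11,-34,-20,0,0,0,0,-11,-34,-20,0,0,0,0,-11,-34,-20,0,0,0,0,-12,-33,-20,0,0,0,0,0,0,0,0,0,0,0,0,0,0,0,0,0,0,0,0,0,0,0,0,0]'

```text
time: 11.5
position: [0.5668, -0.3291, 0.1141]
tool_rot: [0.707, 0.707, 0.0, -0.0]
ft_force: [0.6, -0.2, 0.0]
grip_width: 0.0868
```

```bash
python3 look.py w5 roller_mid:.014
```

```text
11.5 [ 0.56680924 -0.3290886   0.11408347] [-6.96493317e-01  6.95075834e-01  1.44128327e+00  7.10602368e-04
  1.00596967e+00 -6.97096582e-01] [ 0.55302571 -0.21343786  0.02213981] 0.08682679053452254
ydir [ 9.99999959e-01  2.22763539e-04 -1.79317195e-04] z [-1.79524873e-04  9.32612000e-04 -9.99999549e-01]
roller_mid 0.67 [326.3 240.2] [ 0.5669 -0.3316  0.014 ]
```

View pics/w5.png

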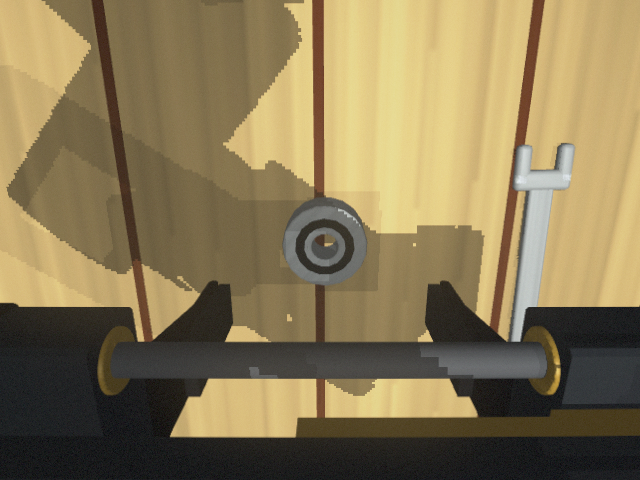

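move_arm --rows '[-1.5,-2,-30,0,0,0,0,0,0,-30,0,0,0,0,0,0,-25,0,0,0,0,0,0,-15,0,0,0,0,0,0,-7,0,0,0,0,0,0,0,0,0,0,0.5,0,0,0,0,0,0,1,0,0,0,0,0,0,1,0,0,0,0,0,0,1,0,0,0,0,0,0,1,0,0,0,0,0,0,1]' --grip_force 30

```text
time: 12.7
position: [0.5649, -0.3329, 0.0081]
tool_rot: [0.707, 0.707, -0.0, 0.0]
ft_force: [-0.1, 0.2, 4.2]
grip_width: 0.0552
```

move_arm --rows '[0,0,20,0,0,0,1,0,0,45,0,0,0,1,5,20,45,0,0,0,1,12,34,45,0,0,0,1,12,34,25,0,0,0,1,12,34,0,0,0,0,1,12,34,0,0,0,0,1,12,34,0,0,0,0,1,12,34,0,0,0,0,1,12,34,0,0,0,0,1,12,25,0,0,0,0,1,0,0,0,0,0,0,1]'

```text
time: 13.9
position: [0.6646, -0.0497, 0.1803]
tool_rot: [0.706, 0.708, 0.001, -0.001]
ft_force: [-0.1, -0.9, -3.9]
grip_width: 0.0547
```

move_arm --rows '[0,0,0,0,0,0,1,0,0,0,0,0,0,1]'

```text
time: 14.1
position: [0.6634, -0.0548, 0.1806]
tool_rot: [0.708, 0.707, -0.001, -0.001]
ft_force: [0.6, 0.2, -2.4]
grip_width: 0.055
```

```bash
python3 look.py w6 roller_mid:.194 stud_tip:.119 spacer_mid:.068
python3 - <<'E'
from h import *
c=dict(np.load("/tmp/w6.npz")); 
im=cv2.resize(c["color"][230:360,240:420,::-1],None,fx=4.4,fy=4.4,interpolation=cv2.INTER_CUBIC); cv2.imwrite("pics/w6z.png",im)
im=cv2.resize(c["color"][100:190,290:410,::-1],None,fx=6,fy=6,interpolation=cv2.INTER_CUBIC); cv2.imwrite("pics/w6s.png",im)
E
```

```text
14.1 [ 0.66340853 -0.05478195  0.18055576] [-2.49692545e-01  6.28433214e-01  1.36217605e+00 -5.40284621e-04
  1.15255799e+00 -2.47859811e-01] [ 0.57828406  0.24659664 -2.40846281] 0.05496740246830048
ydir [ 0.99999734 -0.00161298 -0.00164756] z [-1.64771046e-03 -8.93261462e-05 -9.99998639e-01]
roller_mid 0.6 [329.7 312.7] [ 0.6655 -0.0511  0.194 ]
stud_tip 0.97 [333.9 114.4] [0.6679 0.0256 0.119 ]
spacer_mid 0.7 [333.6 116.1] [0.6683 0.0238 0.068 ]
```

View pics/w6z.png

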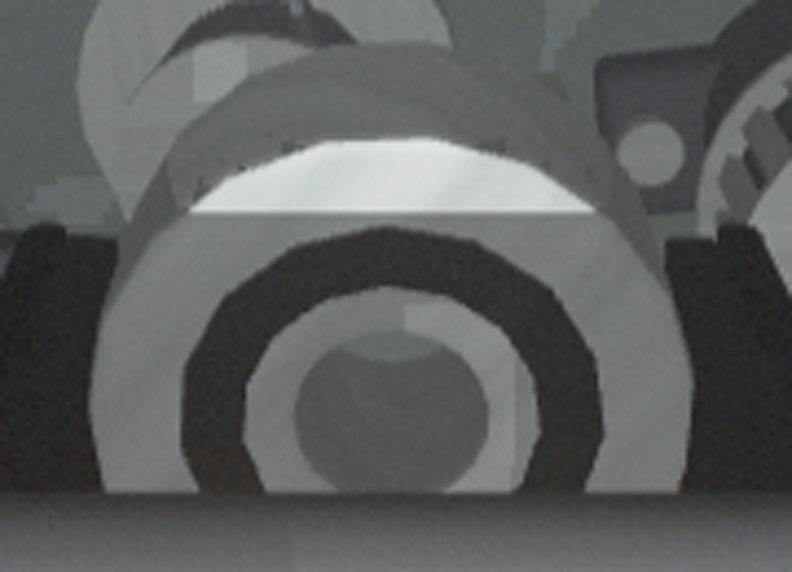

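View pics/w6s.png

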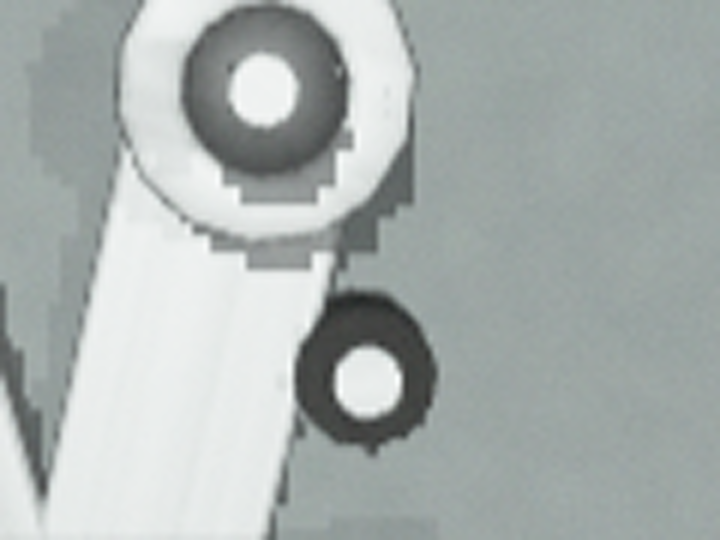

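Run:
```python
from h import *
c=dict(np.load("/tmp/w6.npz"))
s=onz(c,(334,115),.119); r=onz(c,(329.2,325.6),.2005); print(s,r,s-r)
a=np.linspace(0,6.28,9)[:-1]
for R in(.0085,.028): print(np.round((proj(c,np.c_[r[0]+R*np.cos(a),r[1]+R*np.sin(a),a*0+.2005])-[240,230])*4.4).tolist())
print(robot.get_obs()["position"])
```

```text
[0.66797598 0.02533823 0.119     ] [ 0.66528844 -0.05325467  0.2005    ] [ 0.00268754  0.07859291 -0.0815    ]
[[487.0, 421.0], [460.0, 361.0], [392.0, 336.0], [325.0, 361.0], [298.0, 421.0], [327.0, 479.0], [392.0, 503.0], [458.0, 479.0]]
[[703.0, 420.0], [621.0, 218.0], [392.0, 130.0], [164.0, 219.0], [82.0, 420.0], [181.0, 607.0], [392.0, 681.0], [604.0, 608.0]]
[ 0.66379358 -0.05522652  0.18111368]
```

move_arm --rows '[0.5,20,0,0,0,0,1,0.5,20,0,0,0,0,1,0.5,20,0,0,0,0,1,0.5,18.6,0,0,0,0,1,0,0,-15,0,0,0,1,0,0,-15,0,0,0,1,0,0,-12,0,0,0,1,0,0,-5,0,0,0,1,0,0,0,0,0,0,1,0,0,0,0,0,0,1,0,0,0,0,0,0,1]'

```text
time: 15.4
position: [0.6668, 0.0241, 0.1349]
tool_rot: [0.708, 0.707, 0.0, 0.001]
ft_force: [0.4, -0.4, -3.2]
grip_width: 0.0549
```

```bash
python3 look.py w7
```

```text
15.4 [0.66680982 0.02406841 0.1348728 ] [-1.31053257e-01  6.82262975e-01  1.39658275e+00 -1.16974495e-06
  1.06123160e+00 -1.29448125e-01] [ 0.38675633 -0.44448984 -3.21715334] 0.05491440963454641
ydir [ 0.99999758 -0.00160441  0.00150252] z [ 1.50220529e-03 -1.99033733e-04 -9.99998852e-01]
```

View pics/w7.png

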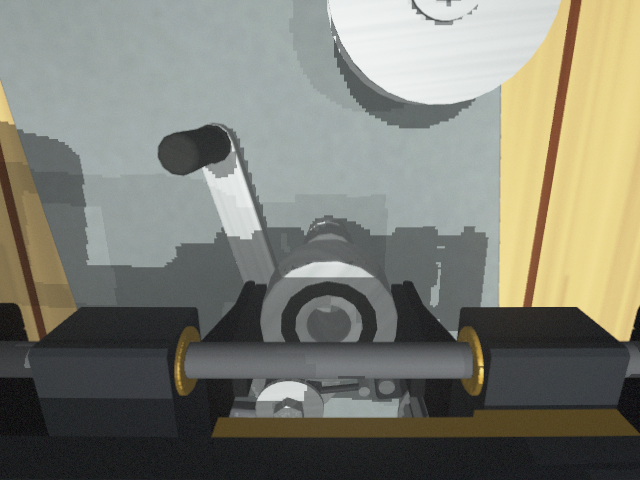

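Roller hangs over the stud (bore at ~(328,320), stud tip visible inside). Descend: target TCP ≈ 0.087.

move_arm --rows '[0,0,-6,0,0,0,1,0,0,-6,0,0,0,1,0,0,-6,0,0,0,1,0,0,-6,0,0,0,1,0,0,-6,0,0,0,1,0,0,-6,0,0,0,1,0,0,-6,0,0,0,1,0,0,0,0,0,0,1,0,0,0,0,0,0,1]'

```text
time: 16.35
position: [0.6661, 0.0246, 0.092]
tool_rot: [0.707, 0.707, -0.0, -0.0]
ft_force: [-0.7, -0.1, -2.6]
grip_width: 0.0547
```

move_arm --rows '[0,0,-3,0,0,0,1,0,0,-2,0,0,0,1,0,0,-1,0,0,0,1,0,0,0,0,0,0,1,0,0,0,0,0,0,1]'

```text
time: 16.85
position: [0.6666, 0.0245, 0.0879]
tool_rot: [0.707, 0.707, 0.0, 0.001]
ft_force: [-2.8, -0.5, 5.3]
grip_width: 0.0552
```

move_arm --rows '[0,0,0,0,0,0,0,0,0,0,0,0,0,0,0,0,0,0,0,0,0,0,0,15,0,0,0,0,0,0,30,0,0,0,0,0,0,40,0,0,0,0,-10,-20,20,0,0,0,0,-20,-20,0,0,0,0,0,-15,0,0,0,0,0,0,0,0,0,0,0,0,0]'

```text
time: 17.85
position: [0.6195, -0.0158, 0.1924]
tool_rot: [0.708, 0.706, -0.0, -0.0]
ft_force: [0.5, 0.5, -0.8]
grip_width: 0.0873
```

```bash
python3 look.py w8 spacer_mid:.068 roller_mid:.093 stud_tip:.119 lever_grip:.08 tensioner_pivot:.049
python3 - <<'E'
from h import *
c=dict(np.load("/tmp/w8.npz")); cl=cloud(c); z=cl[...,2]
u,v=np.round(proj(c,[[.667,.025,.1]])[0]).astype(int); print(u,v)
q=cl[max(v-60,0):v+60,u-60:u+60].reshape(-1,3)
for a,b in((.09,.111),(.114,.13)):
    p=q[(q[:,2]>a)&(q[:,2]<b)]; print((p.min(0)+p.max(0))/2,p.max(0)-p.min(0),np.median(p,0))
m=(z>.1)&(z<.115)&(cl[...,0]<.62)&(cl[...,1]>.06); p=cl[m]; print("grip",len(p),(p.min(0)+p.max(0))/2,p.max(0)-p.min(0),np.median(p,0))
E
```

```text
17.85 [ 0.61951544 -0.01580161  0.19242332] [-2.05616793e-01  5.54621643e-01  1.47630581e+00  6.69503237e-05
  1.11149967e+00 -2.03467449e-01] [ 0.54299809  0.49630377 -0.82604366] 0.08729692487499321
ydir [ 9.99997302e-01 -2.17895501e-03 -8.05138258e-04] z [-8.04640899e-04  2.29122645e-04 -9.99999650e-01]
roller_mid 0.64 [402.5 175.8] [0.6691 0.0257 0.093 ]
stud_tip 0.65 [408.  179.9] [0.6677 0.0275 0.119 ]
lever_grip 0.82 [295.8  78.3] [0.6005 0.086  0.08  ]
tensioner_pivot 0.29 [294.1  74.9] [0.597  0.0902 0.049 ]
401 179
[0.66785973 0.02570861 0.10049757] [0.05574455 0.05580451 0.02091914] [0.66659046 0.02846806 0.10697211]
[0.66740914 0.02604384 0.11727418] [0.0108384  0.01095292 0.00652446] [0.66705958 0.02637934 0.1171526 ]
grip 1014 [0.59867211 0.08730181 0.10584153] [0.01961911 0.01979457 0.01102673] [0.59911928 0.08696731 0.10889797]
```

View pics/w8.png

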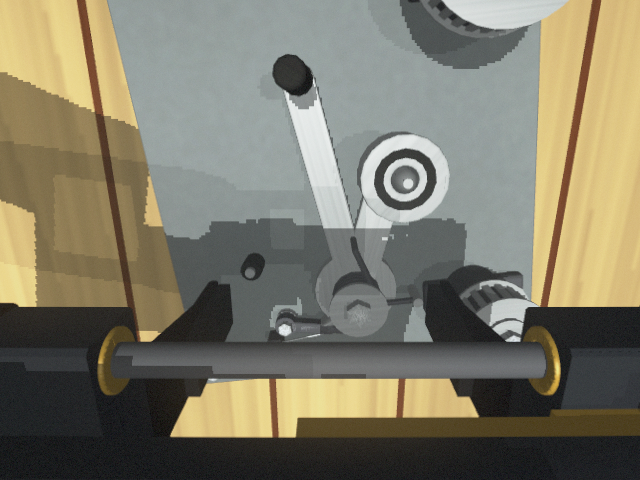

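move_arm --rows '[-5.6,25.4,0,0,0,0.068,0.3,-5.6,25.4,0,0,0,0.068,0.3,-5.6,25.4,0,0,0,0.068,0.3,-5.6,25.4,0,0,0,0.068,0.3,0,0,-25,0,0,0,0.3,0,0,-25,0,0,0,0.3,0,0,0,0,0,0,0.3,0,0,0,0,0,0,0.3]' --grip_force 30

```text
time: 18.95
position: [0.599, 0.0864, 0.1409]
tool_rot: [0.605, 0.796, -0.0, -0.0]
ft_force: [0.4, 0.3, -0.1]
grip_width: 0.0613
```

```bash
python3 look.py w9 lever_grip:.08
python3 - <<'E'
from h import *
c=dict(np.load("/tmp/w9.npz")); cl=cloud(c); z=cl[...,2]
m=(z>.1)&(z<.115)&(abs(cl[...,0]-.598)<.025)&(abs(cl[...,1]-.087)<.025); p=cl[m]; print("grip",len(p),(p.min(0)+p.max(0))/2,p.max(0)-p.min(0),np.median(p,0))
E
```

```text
18.95 [0.59902046 0.08636117 0.14094605] [-4.12921761e-02  6.01831800e-01  1.55798594e+00  6.05281561e-05
  9.82619358e-01 -3.12634433e-01] [ 0.41930142  0.26687785 -0.08933618] 0.061255146985484024
ydir [ 9.63420681e-01  2.67992482e-01 -7.88036528e-04] z [-8.41648873e-04  8.51728546e-05 -9.99999642e-01]
lever_grip 0.7 [327.6 257.5] [0.6003 0.0859 0.08  ]
grip 1158 [0.59863202 0.08798567 0.10562084] [0.01970379 0.01954367 0.01123684] [0.59811917 0.08974781 0.10859962]
```

View pics/w9.png

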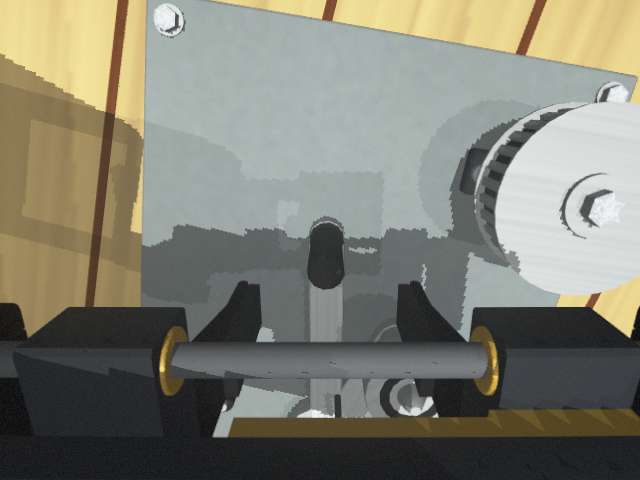

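move_arm --rows '[-1,0,-25,0,0,0,0.3,0,0,-25,0,0,0,0.3,0,0,-17,0,0,0,0.3,0,0,-8,0,0,0,0.3,0,0,0,0,0,0,0.3,0,0,0,0,0,0,1,0,0,0,0,0,0,1,0,0,0,0,0,0,1,0,0,0,0,0,0,1,0,0,0,0,0,0,1]'

```text
time: 20.05
position: [0.598, 0.0862, 0.0666]
tool_rot: [0.605, 0.796, 0.0, 0.0]
ft_force: [0.4, -0.2, 0.4]
grip_width: 0.0288
```

move_arm --rows '[0,0,0,0,0,0,1,0,0,0,0,0,0,1,0,0,0,0,0,0,1]'

```text
time: 20.35
position: [0.5974, 0.0861, 0.0663]
tool_rot: [0.605, 0.796, -0.0, -0.0]
ft_force: [-1.0, -0.6, 2.1]
grip_width: 0.0195
```

Run:
```python
import numpy as np
p=np.array([598.-46.2*0,86.2]); 
# pivot in TCP frame
g=np.array([598.,86.2]); th0=1.8432
piv=g-170.3*np.array([np.cos(th0),np.sin(th0)]); print(piv)
n=18
prev=g
for i in range(1,n+1):
    a=th0+.72*i/n; q=piv+170.3*np.array([np.cos(a),np.sin(a)]); print(i,np.round(q-prev,1),np.round(q,1),round(.72*i/n,3)); prev=q
```

```text
[643.81874739 -77.82052429]
1 [-6.5 -2. ] [591.5  84.2] 0.04
2 [-6.4 -2.2] [585.  82.] 0.08
3 [-6.3 -2.5] [578.7  79.5] 0.12
4 [-6.2 -2.7] [572.5  76.8] 0.16
5 [-6.1 -3. ] [566.3  73.8] 0.2
6 [-6.  -3.2] [560.3  70.6] 0.24
7 [-5.9 -3.5] [554.5  67.2] 0.28
8 [-5.7 -3.7] [548.7  63.5] 0.32
9 [-5.6 -3.9] [543.2  59.5] 0.36
10 [-5.4 -4.1] [537.7  55.4] 0.4
11 [-5.2 -4.3] [532.5  51.1] 0.44
12 [-5.1 -4.6] [527.4  46.5] 0.48
13 [-4.9 -4.8] [522.6  41.8] 0.52
14 [-4.7 -4.9] [517.9  36.8] 0.56
15 [-4.5 -5.1] [513.4  31.7] 0.6
16 [-4.3 -5.3] [509.1  26.4] 0.64
17 [-4.1 -5.5] [505.1  20.9] 0.68
18 [-3.8 -5.6] [501.2  15.3] 0.72
```

move_arm --rows '[-6.5,-2,0,0,0,0.04,1,-6.4,-2.2,0,0,0,0.04,1,-6.3,-2.5,0,0,0,0.04,1,-6.2,-2.7,0,0,0,0.04,1,-6.1,-3,0,0,0,0.04,1,-6,-3.2,0,0,0,0.04,1,-5.9,-3.5,0,0,0,0.04,1,-5.7,-3.7,0,0,0,0.04,1,-5.6,-3.9,0,0,0,0.04,1]'

```text
time: 21.25
position: [0.545, 0.0615, 0.0664]
tool_rot: [0.453, 0.892, 0.003, 0.001]
ft_force: [4.1, 8.9, -1.0]
grip_width: 0.0193
```

move_arm --rows '[-5.4,-4.1,0,0,0,0.04,1,-5.2,-4.3,0,0,0,0.04,1,-5.1,-4.6,0,0,0,0.04,1,-4.9,-4.8,0,0,0,0.04,1,-4.7,-4.9,0,0,0,0.04,1,-4.5,-5.1,0,0,0,0.04,1,-4.3,-5.3,0,0,0,0.04,1,-4.1,-5.5,0,0,0,0.04,1,-3.8,-5.6,0,0,0,0.04,1,0,0,0,0,0,0,1,0,0,0,0,0,0,1,0,0,0,0,0,0,1]'

```text
time: 22.45
position: [0.5016, 0.0175, 0.0663]
tool_rot: [0.287, 0.958, 0.002, 0.0]
ft_force: [1.3, 9.8, 0.8]
grip_width: 0.0192
```

```bash
python3 look.py w10 lever_grip:.08 roller_mid:.093 stud_tip:.119 tensioner_pivot:.049
python3 - <<'E'
from h import *
p=robot.get_obs()["position"]*1000; d=p[:2]-[643.8,-77.8]; print("r,ang",np.hypot(*d),np.arctan2(d[1],d[0])-1.8432)
c=cam("scene"); save(c,"s10.png"); im=cv2.resize(c["color"][210:340,210:370,::-1],None,fx=5,fy=4.6,interpolation=cv2.INTER_CUBIC); cv2.imwrite("pics/s10z.png",im)
for k in("roller_mid","stud_tip","stud_seat","tensioner_pivot"):
    for d in robot.spot_point("scene",k)[:2]: print(k,d, onz(c,d["at"],dict(roller_mid=.093,stud_tip=.119,stud_seat=.057,tensioner_pivot=.049)[k]))
E
```

```text
22.45 [0.50155177 0.01749395 0.06633994] [-0.19040883  0.62096297  1.86894846  0.00595148  0.65100739 -1.18380529] [1.32430934 9.84865689 0.78246063] 0.019169358682314622
ydir [0.54980435 0.83528573 0.00359384] z [ 0.00135261  0.00341218 -0.99999326]
lever_grip 0.87 [332.  318.9] [0.5036 0.0193 0.08  ]
tensioner_pivot 0.47 [331.8 318. ] [0.5179 0.0103 0.049 ]
r,ang 171.22630205010236 0.7076788202636783
roller_mid {'at': [286.7, 270.5], 'conf': 0.64} [0.59585323 0.01704838 0.093     ]
stud_tip {'at': [283.6, 262.1], 'conf': 0.71} [0.59063569 0.01094577 0.119     ]
stud_seat {'at': [286.2, 276.8], 'conf': 0.77} [0.59255382 0.01287248 0.057     ]
tensioner_pivot {'at': [245.6, 293.6], 'conf': 0.55} [ 0.6442552  -0.07035308  0.049     ]
```

View pics/w10.png

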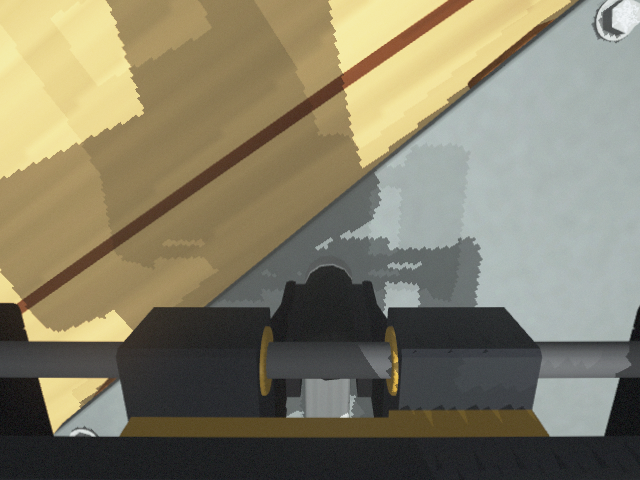

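View pics/s10z.png

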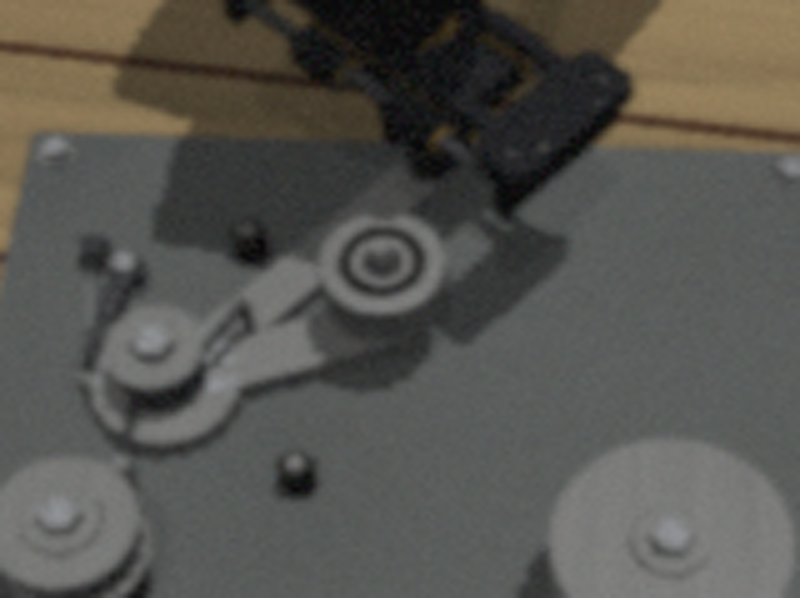

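move_arm --rows '[0,0,0,0,0,0,1,0,0,0,0,0,0,1,0,0,0,0,0,0,1,0,0,0,0,0,0,1]'

```text
time: 23.35
position: [0.5016, 0.0176, 0.0663]
tool_rot: [0.287, 0.958, 0.002, 0.0]
ft_force: [1.9, 10.4, 1.2]
grip_width: 0.0197
```

Run:
```python
from h import *
c=cam("scene"); cl=cloud(c); b=cl[255:285,270:305].reshape(-1,3); 
p=b[(b[:,2]>.095)&(b[:,2]<.112)]; print("roller top",(p.min(0)+p.max(0))/2,np.median(p[:,2]))
p=b[(b[:,2]>.114)]; print("tip",np.median(p,0),len(p))
c=cam("top"); im=cv2.resize(c["color"][170:270,300:420,::-1],None,fx=6,fy=6,interpolation=cv2.INTER_CUBIC); cv2.imwrite("pics/t11.png",im)
o=robot.get_obs();print(o["position"],o["ft_force"],np.abs(o["joint_velocities"]).max(),o["grip_width"])
```

```text
roller top [0.59501415 0.01556441 0.10387375] 0.10844115092857669
tip [0.59730569 0.01588419 0.11601178] 25
[0.50162739 0.01756332 0.06634198] [1.42083276 9.449585   0.54177848] 0.0023502578885005753 0.019199472417405425
```

View pics/t11.png

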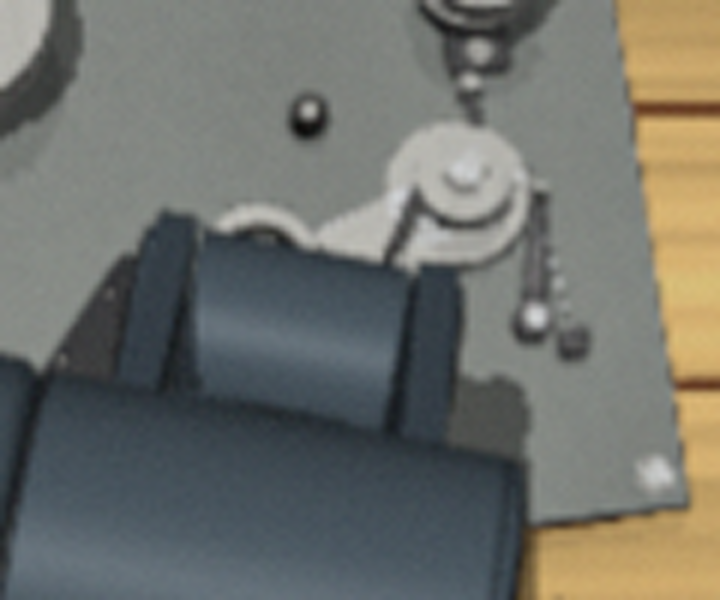

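```bash
python3 -c "
from rig import robot
print(robot.hand_in()); print(robot.get_obs()['time'])"
```

```text
the job is handed in; nothing more can be done
None
the job is handed in; nothing more can be done
```

I threaded the bush and then the roller onto the stud and pushed the sprung arm back by its grip. I handed in at about 23.5 s of the 67 s, with the grip still pinched at a 30 N setting. The hand-in reports no verdict, so the results below are from my own checks.

- **Bush and roller:** both were home in the wrist depth pictures. The bush top was at z ≈ 79 mm and the roller top at ≈ 107 mm, with about 12 mm of stud standing out. Their axes were within about 1–2 mm of the stud. With the arm pushed back, the scene camera still showed the roller seated (top ≈ 108 mm) and centred on the stud.
- **Arm angle:** 0.71 rad worked out from the tool position. The scene-camera networks gave about 0.76, so the two disagree by 0.05 rad. Both are well past 0.63 and short of the 0.85 back stop.
- **Hold:** the arm was still, with about 9–10 N of spring load measured at the wrist.
- **Pawl:** the top picture appears to show it down by the hub. I couldn't measure its angle, so the click is inferred from the arm angle.
- **Other parts:** I touched none of the torpedo, die plate or wrench. I didn't re-measure their positions at the end.

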